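# Roll down the edge strip of a watch display

## Task

Take the hand roller out of its stand and roll it firmly along the metal edge strip on the sloping front of the watch display, holding the roller square to the slope pressing well over 10 N but never over 40 N, until all six sections of the strip are pressed fully home. Then put the roller back upright in its stand as you found it. Touch the display only with the roller, and leave the other things on the bench where they are.

Things in the scene. Friction and masses are not known exactly. Their poses are not given: they have to be found in the camera images.
- display: Fixed dark wooden watch display, 130 deep x 250 wide x 64 mm high. Origin: centre of its underside, 60 mm behind its front edge; x points from front to back, y along its width, z up. Its front faces away from the robot, more or less. The front 49 mm of its top slope up at 35 deg, from 30 mm high at the front edge to 64 mm, and carry the edge strip; the rest is flat.
- strip_mid (a point): Point on the wood of the slope, at the middle of the edge strip. z: the slope's normal, tilted 35 deg from vertical towards the display's front; y along the strip; x up the slope. The aluminium strip, 16 mm wide, 170 mm long, in six 28 mm sections end to end along y, lies on a rigid steel bar 22 mm wide that stands 0 to 18 mm out of the wood, alike along its length; how far is not measured.
- rail_mid (a point): Middle of a cushion rail of the display, 20 mm thick, 240 mm long, parallel to the strip, on two 10 mm posts at y = +-112 mm, its axis 214 mm above the bench, 31 mm behind strip_mid. Two steel watches sit on it. It is in the way of a gripper held upright over the strip.
- strip_end1 (a point): Point on the wood of the slope at the strip's end at section 1 (85 mm from strip_mid towards -y of the display), same axes as strip_mid. Fully home, the strip's face is 0.5 mm above the steel bar it lies on, so 0.5 to 18.5 mm above this point along z: feel for it.
- strip_end6 (a point): Point on the wood of the slope at the strip's end at section 6 (85 mm from strip_mid towards +y of the display), same axes as strip_mid. The display must not be pressed with more than 40 N.
- section1 (a joint): How far section 1 of the strip (counted from end1) is pressed in along the slope's normal, in m: 0 = standing 3.5 mm proud, 0.0035 = fully home on its stop. It resists with about 10 N of friction and stays where it is pushed; each section moves on its own.
- section2 (a joint): How far section 2 of the strip (counted from end1) is pressed in along the slope's normal, in m: 0 = standing 3.5 mm proud, 0.0035 = fully home on its stop. It resists with about 10 N of friction and stays where it is pushed; each section moves on its own.
- section3 (a joint): How far section 3 of the strip (counted from end1) is pressed in along the slope's normal, in m: 0 = standing 3.5 mm proud, 0.0035 = fully home on its stop. It resists with about 10 N of friction and stays where it is pushed; each section moves on its own.
- section4 (a joint): How far section 4 of the strip (counted from end1) is pressed in along the slope's normal, in m: 0 = standing 3.5 mm proud, 0.0035 = fully home on its stop. It resists with about 10 N of friction and stays where it is pushed; each section moves on its own.
- section5 (a joint): How far section 5 of the strip (counted from end1) is pressed in along the slope's normal, in m: 0 = standing 3.5 mm proud, 0.0035 = fully home on its stop. It resists with about 10 N of friction and stays where it is pushed; each section moves on its own.
- section6 (a joint): How far section 6 of the strip (counted from end1) is pressed in along the slope's normal, in m: 0 = standing 3.5 mm proud, 0.0035 = fully home on its stop. It resists with about 10 N of friction and stays where it is pushed; each section moves on its own.
- stand: Fixed dark steel roller stand: base 75 x 75 x 5 mm, two parallel cheeks 60 mm long (along x), 12 mm thick, up to 50 mm high, 36 mm apart in y. The roller hangs between them, its square guard plate lying on the cheeks. Origin: centre of its underside, z up.
- roller_grip (a point): Centre of the roller's wooden handle (22 x 22 x 64 mm, upright): z up the handle, y along the wheel's axle, x the rolling direction. Below this point: 50 x 50 mm guard plate 32 to 38 mm, wheel's axle 64 mm, wheel's lowest point 82 mm. Rubber wheel 36 mm across, 14 mm wide, fork 25 mm wide; 0.26 kg. In the stand: 88 mm above its underside, on its axis, same axes.
- wheel (a joint): Turn of the roller's wheel about its axle in its yoke, rad, 0 at the start, not limited: it turns 1 rad per 18 mm rolled.
- loupe_mid (a point): Bystander: black eyeglass loupe, 38 mm high, 38 mm across, standing. Point at its middle.
- holder: Bystander: small steel and brass movement vice, 60 x 50 x 40 mm. Origin: centre of its underside. It and the roller stand may have swapped places.
- bezel: Bystander: flat steel ring, 42 mm across, 5 mm high. Origin at its underside.
- dial: Bystander: copper disc, 34 mm across, 4 mm high. Origin at its underside.
- jar: Bystander: amber glass jar, 44 mm across, 55 mm high. Origin at its underside.
- driver: Bystander: screwdriver 120 mm long, lying.
- watch: Bystander: steel watch without strap, 42 mm across, 12 mm high, lying on the flat top of the display. Origin at its underside.

How it is judged:
On the way, in this order (a step that is already met when the one before it is completed fails the run):
1. the roller is lifted clear of its stand (its handle's centre at least 130 mm above the stand's underside) (z of roller_grip in the frame of stand above 0.13 m), for 0.1 s.
2. all six sections are home within 0.8 mm, the wheel has rolled at least 4 rad (72 mm) in one direction from where it began, and the roller is held within 0.35 rad of square to the slope (value of joint each of section1, section2, section3, section4, section5, section6 above 0.0027 m and (value of joint wheel above 4 rad or value of joint wheel below -4 rad) and angle between the z axis of roller_grip and the z axis of strip_mid, either way round below 0.35 rad), for 0.05 s.
At the end, for the whole second after the job is handed in: All six sections are home within 0.8 mm; the roller is released and stands upright (within 0.12 rad) in its stand, its guard plate on the cheeks (handle's centre 83 to 93 mm above the stand's underside, within 20 mm of its axis sideways) (value of joint each of section1, section2, section3, section4, section5, section6 above 0.0027 m and horizontal distance between roller_grip and stand below 0.02 m and z of roller_grip in the frame of stand between 0.083 and 0.093 m and angle between roller_grip's own z axis and vertical below 0.12 rad and contact force between the fingers and anything else below 0.5 N); the robot touches nothing.
It fails at once if the display is pressed with more than 40 N (contact force between display and anything else above 40 N).
It fails at once if the gripper or arm itself presses on the display (contact force between any of the fingers, the arm and display above 2 N).
It fails at once if a bystander is moved by more than 40 mm (distance of any of loupe_mid, holder, bezel, dial, jar, driver, watch from where it was at the start of the episode above 0.04 m).
It also fails if it takes over 72 s, if anything falls off the work surface, if the arm or the gripper's body presses on something with over 40 N, if the wrist force passes 120 N, or if a joint passes its speed limit or range.

## Robot

A 7-joint arm with a two-finger parallel gripper is mounted at the origin on the work surface. World frame = base frame: x ahead of the robot, y to its left, z up, the work surface at z = 0. Lengths are in m, angles in rad, forces in N, time in s.
With the tool pointing down it reaches from about 0.35 to 0.9 m from the base axis. Payload 19.9 kg.
Tool frame: the origin (TCP) lies between the finger pads; the fingertips stand 19 mm ahead of it and the grasp point (between the pads) is the TCP; z points along the fingers, y is the direction in which the jaws open and shut (so a half turn about z gives the same grasp; the last joint's range is limited). The gripper opens to 94 mm and grips with 3 to 60 N. Pads are 16 mm wide; open, the fingers measure 119 mm over their backs; the gripper's body (75 mm by 177 mm) begins 78 mm behind the grasp point.
Start: joints at [1.284, 0.417, -0.01, 1.614, 0.005, 1.111, -0.053], TCP at [0.152, -0.606, 0.224] pointing down, gripper open.
Joint ranges: [-2.81, 2.81], [-0.39, 2.02], [-1.27, 1.25], [0.06, 2.57], [-1.19, 4.33], [0.19, 2], [-2.82, 2.82]. Speed limits (rad/s): [1.89, 1.89, 2.39, 2.39, 3.01, 3.01, 3.01].

## Interface

Orientations are given as a 3x3 rotation matrix whose columns are the frame's x, y, z axes.
In Python, from rig import robot gives the robot as it stands. Calls block until the motion is done:
- robot.move_ptp(position, orientation): joint-space move of the TCP to a pose.
- robot.move_linear(position, velocity=0.15, frame=None, threshold=None): straight line of the TCP; frame=None keeps the orientation; velocity is the mean speed in m/s. With threshold (N) it stops when the force on the tool has changed by that much, and returns True; else False.
- robot.goto_joints(angles): joint-space move.
- robot.gripper_to(opening): finger opening in m; the grip force is fixed at half the most; returns when the fingers have stopped.
- robot.pause(seconds).
- robot.ik(position, orientation): joint angles nearest the present ones, or None.
- robot.get_state(): the state.
- robot.grab_frame(name): name is "side" or "top" or "wrist"; returns the picture (420x560x3 uint8, red, green, blue); there is no depth.
- robot.camera_info(name): a dict with "fx", "fy", "cx", "cy" (pixels), "rvec" (rotation vector, rad) and "tvec" (3), from world to camera coordinates, as OpenCV has them. Camera axes: x right, y down, z forward; pixel columns grow to the right and rows downward; lengths in m; the calibration is good to about 2 mm. A picture is of the moment at which its call begins: read the wrist's pose just before it. camera_info takes no time and is no camera call; for the wrist camera it gives the pose at the moment of the call.
A pose or a line that the arm cannot do raises robot.PlanningError and nothing moves.
- robot.sign_off(): hands the job in, once; it reports no verdict.
The state is a dict: "time": time; "qpos": joint angles; "joint_vel": joint speeds; "effort": joint torques, N m; "ee_pos": TCP position; "tool_rot": TCP orientation; "force": force on the tool from outside, world axes, zero at the start; "moment": the same for the moment, N m; "opening": finger opening in m.
Only numpy, scipy, OpenCV 4.12 (cv2) and the standard library are available. Lean on these libraries where they do the work, as an engineer would, in place of code of your own. Each camera call takes 0.05 s, during which the arm holds its last target. There are 200 camera calls.

## Working session

There is one attempt and no reset: what is moved stays moved. The work goes in short steps, each a Python script; the robot and the scene stay as the last script left them, time stands still between calls to the robot, and variables do not carry over. Pictures are saved under pics/ and viewed, about 8 in all and at most 12, crops included, and the job is handed in when it is done.

```bash
mkdir -p pics; ls
python3 - <<'E'
from rig import robot
import cv2
for n in ["side","top","wrist"]:
    c=robot.camera_info(n); print(n,c)
    cv2.imwrite(f"pics/{n}0.png",robot.grab_frame(n)[:,:,::-1])
print(robot.get_state())
E
```

```text
pics
side {'fx': 378.88593916925635, 'fy': 378.88593916925635, 'cx': 273.4898390480748, 'cy': 208.2831908268143, 'rvec': array([ 2.40609733,  0.76303669, -0.26367766]), 'tvec': array([-0.48151546, -0.18435894,  1.32670843])}
top {'fx': 456.6951344598495, 'fy': 456.6951344598495, 'cx': 280.6708621496226, 'cy': 208.43012967992223, 'rvec': array([ 2.12236712, -2.13603866,  0.22914874]), 'tvec': array([-0.01753622,  0.62162763,  0.95201054])}
wrist {'fx': 336.9564284873849, 'fy': 336.9564284873849, 'cx': 274.499585339949, 'cy': 205.51761802712565, 'rvec': array([-2.29029806,  1.78509454,  0.25847035]), 'tvec': array([-0.62387321, -0.02985019,  0.39175914])}
{'time': 0.15, 'qpos': array([ 1.2834896 ,  0.41784846, -0.01028236,  1.61400642,  0.00471083,
        1.11066774, -0.05297829]), 'joint_vel': array([-0.0002651 , -0.00020688,  0.00082754, -0.00305781,  0.00121081,
       -0.00343025,  0.00064902]), 'effort': array([-5.53574828e-04, -8.51529479e+01,  6.38586357e-01, -4.26131344e+01,
       -4.88707388e-02,  1.71978108e-02,  4.87487171e-05]), 'ee_pos': array([ 0.15200479, -0.60597559,  0.22397422]), 'tool_rot': array([[ 9.69937621e-01,  2.43353477e-01, -3.11164319e-04],
       [ 2.43353658e-01, -9.69937251e-01,  8.52191085e-04],
       [-9.44262002e-05, -9.02295168e-04, -9.99999588e-01]]), 'force': array([ 0.18151857, -0.10598859, -0.73382518]), 'moment': array([ 0.0158174 , -0.07993123,  0.06033745]), 'opening': 0.09417645850100699}
```

View pics/top0.png

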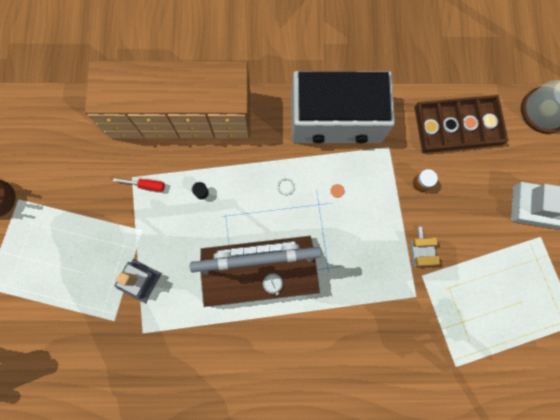

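View pics/side0.png

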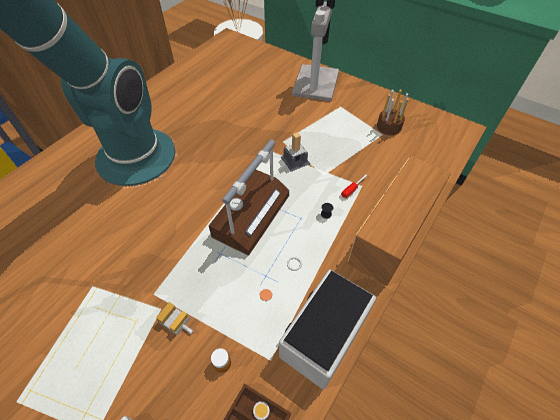

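The top view shows the stand with the roller at about (138,282), the display at (260,270) with its strip at (257,249), and the vice at (426,250). The side view agrees. I'll zoom in to get exact pixels.

```bash
cat > h.py <<'E'
from rig import robot
import numpy as np, cv2
def cam(n):
    c=robot.camera_info(n); K=np.array([[c['fx'],0,c['cx']],[0,c['fy'],c['cy']],[0,0,1]])
    return K,cv2.Rodrigues(np.array(c['rvec']))[0],np.array(c['tvec'])
def px2w(C,u,v,z):
    K,R,t=C; d=R.T@np.linalg.inv(K)@[u,v,1]; o=-R.T@t
    return o+d*(z-o[2])/d[2]
def w2px(C,P):
    K,R,t=C; p=(K@(R@np.atleast_2d(P).T+t[:,None])).T; return p[:,:2]/p[:,2:]
E
python3 - <<'E'
from h import *
im=cv2.imread("pics/top0.png")
cv2.imwrite("pics/c1.png",cv2.resize(im[215:325,105:335],None,fx=3.45,fy=3.45,interpolation=cv2.INTER_CUBIC))
C=cam("top")
for n,u,v,z in [("stand",138,282,.05),("display",260,270,.06),("vice",426,250,.03),("loupe",200,190,.03),("driver",150,185,.01)]: print(n,px2w(C,u,v,z))
E
```

```text
stand [0.46311095 0.28760254 0.05      ]
display [0.4863375  0.02423965 0.06      ]
vice [ 0.53030813 -0.34987667  0.03      ]
loupe [0.6713924  0.16260828 0.03      ]
driver [0.68859594 0.28264843 0.01      ]
```

View pics/c1.png

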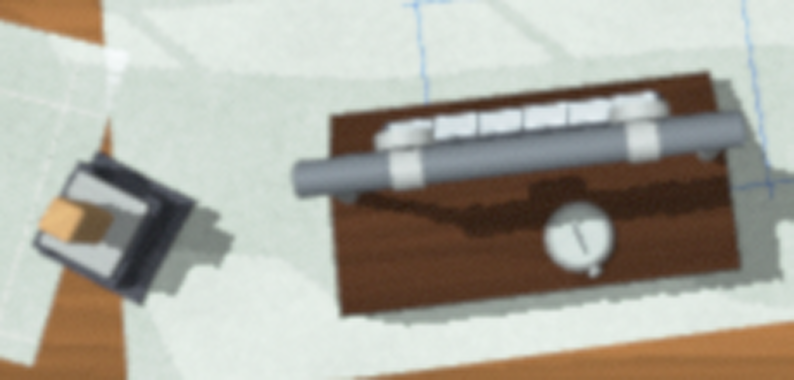

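The plate is rotated about 30° in its stand, and the display is yawed about 7°. I'll fit the display, then take a close wrist look at the stand.

Run:
```python
from h import *
from scipy.optimize import least_squares
C=cam("top"); p=lambda a:(a[0]/3.45+105,a[1]/3.45+215)
obs=np.array([p(a) for a in [(331,116),(709,72),(741,268),(343,316)]])
# display frame: x front->back, y width. front away from robot => display +x ~ world -x
L=np.array([[-.06,-.125,.03],[-.06,.125,.03],[.07,.125,.064],[.07,-.125,.064]])
def pts(q,l):
    c,s=np.cos(q[2]),np.sin(q[2]); return l@np.array([[c,-s,0],[s,c,0],[0,0,1]]).T+[q[0],q[1],0]
r=least_squares(lambda q:(w2px(C,pts(q,L))-obs).ravel(),[.49,.02,np.pi])
print(r.x,r.fun); q=r.x
for a in [(296,178),(743,128)]:
    w=px2w(C,*p(a),.214); print("rail end",w)
sx=-.06+.0245-0 # guess
print("rail pred",pts(q,np.array([[.0,-.12,.214],[0,.12,.214]])))
for a in [(378,145),(384,133),(665,104)]: 
    w=px2w(C,*p(a),.055); c,s=np.cos(q[2]),np.sin(q[2]); d=w[:2]-q[:2]; print("strip in disp",c*d[0]+s*d[1],-s*d[0]+c*d[1])
for n,a,z in [("plate",(82,166),.056),("plate",(160,205),.056),("plate",(118,278),.056),("plate",(42,240),.056),("htop",(63,220),.12),("baseR",(195,205),.005),("baseB",(142,302),.005)]: print(n,px2w(C,*p(a),z))
s=robot.get_state();K,R,t=cam("wrist");print("cam in tool",s['tool_rot'].T@(-R.T@t-s['ee_pos']),"\n",s['tool_rot'].T@R.T)
print("top cam at",-C[1].T@C[2])
```

```text
[0.49206254 0.02699157 3.25314065] [-0.35320633 -0.52767964  0.59899136 -0.73148886  0.73616557  0.31456849
 -0.9444929   0.77907251]
rail end [0.48420008 0.14650926 0.214     ]
rail end [ 0.50909228 -0.09063603  0.214     ]
rail pred [[ 0.47870453  0.14624577  0.214     ]
 [ 0.50542056 -0.09226262  0.214     ]]
strip in disp -0.03389210995725224 -0.09304016623703
strip in disp -0.040988276450696984 -0.08858696666912574
strip in disp -0.03836511857568643 0.09031164167900267
plate [0.50338603 0.3077884  0.056     ]
plate [0.47880525 0.2580813  0.056     ]
plate [0.43424144 0.28186607 0.056     ]
plate [0.45780825 0.32993065 0.056     ]
htop [0.46723382 0.29733827 0.12      ]
baseR [0.48128692 0.24840526 0.005     ]
baseB [0.41919319 0.28000801 0.005     ]
cam in tool [ 0.08296342 -0.00101457 -0.16018364] 
 [[ 8.27709423e-04 -9.59006977e-01 -2.83381250e-01]
 [ 9.99999225e-01  5.30316207e-04  1.12615721e-03]
 [-9.29710955e-04 -2.83381962e-01  9.59006673e-01]]
top cam at [4.26947006e-01 3.54910879e-04 1.05393009e+00]
```

```bash
cat >> h.py <<'E'
def down(yaw): # tool y (jaw) along yaw
    y=np.array([np.cos(yaw),np.sin(yaw),0]); z=np.array([0,0,-1.]); return np.column_stack([np.cross(y,z),y,z])
E
python3 - <<'E'
from h import *
P=np.array([.468,.295,.32])
for d in [63,-117,153,-27]:
    print(d,robot.ik(P,down(np.radians(d))))
# rolling pose
yd=3.253; Rz=np.array([[np.cos(yd),-np.sin(yd),0],[np.sin(yd),np.cos(yd),0],[0,0,1]])
n=Rz@[-np.sin(.6109),0,np.cos(.6109)]; yv=Rz@[0,1,0]
M=np.array([.492,.027,0])+Rz@[-.0355,0,.0472]; print("mid",M,"n",n)
for s in (1,-1):
  for e in (-.085,0,.085):
    R=np.column_stack([np.cross(s*yv,-n),s*yv,-n]); print(s,e,robot.ik(M+e*yv+.085*n,R))
robot.move_ptp([.3,-.4,.4],down(np.radians(-14+180) if 0 else np.arctan2(-.97,.243)))
robot.move_ptp(P,down(np.radians(-117)))
cv2.imwrite("pics/w1.png",robot.grab_frame("wrist")[:,:,::-1]); print(robot.get_state()['time'])
E
```

```text
63 [ 0.22429154  0.38159485 -1.08306192  1.64686853  0.34615043  1.32374654
  0.18435171]
-117 [-1.20650054  0.2529325   0.71399642  1.69123089 -0.17288002  1.26183073
 -2.49745407]
153 [ 0.22429154  0.38159485 -1.08306192  1.64686853  0.34615043  1.32374654
  1.75514804]
-27 [ 0.31488585  0.46328691 -1.25278452  1.64485713  0.44864465  1.36377717
 -1.47317812]
mid [0.52727992 0.03094678 0.0472    ] n [0.57004892 0.06377169 0.81913211]
1 -0.085 [ 0.11976796  0.89682335 -0.59995194  1.31960127  0.27739332  1.64515039
 -1.95471173]
1 0 [ 0.14215564  0.85536155 -0.43469474  1.32921061  0.24029694  1.63475053
 -1.77832321]
1 0.085 [ 0.18002028  0.84843391 -0.3122013   1.30640273  0.23676554  1.63811459
 -1.62409156]
-1 -0.085 [ 0.23486379  0.97478503 -0.83221478  1.31451904  0.42418533  1.69587931
  1.06864883]
-1 0 [ 0.33430689  0.9601771  -0.80123743  1.320597    0.46159541  1.71225032
  1.18364492]
-1 0.085 [ 0.42285501  0.96056362 -0.76904473  1.29517155  0.50823882  1.73631225
  1.30340479]
3.925
```

View pics/w1.png

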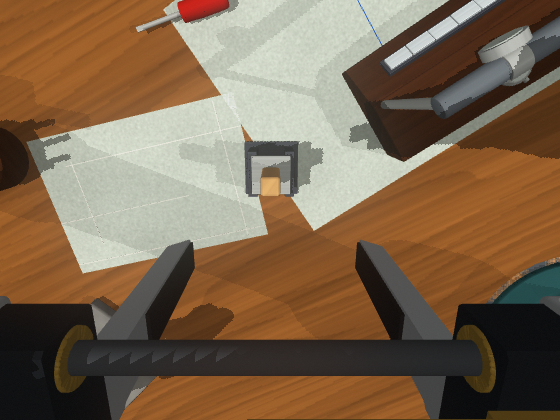

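Run:
```python
from h import *
im=cv2.imread("pics/w1.png")
cv2.imwrite("pics/w1c.png",cv2.resize(im[130:210,225:325],None,fx=7,fy=7,interpolation=cv2.INTER_CUBIC))
C=cam("wrist");s=robot.get_state();print(s['ee_pos'],s['tool_rot'],s['qpos'])
Y=s['tool_rot'][:,1];X=s['tool_rot'][:,0];c=np.array([.468,.295,0])
for h,z in [(.025,.056),(.0375,.005),(.011,.12)]:
    print(z,[w2px(C,c+h*a*X+h*b*Y+[0,0,z])[0].round(1) for a,b in [(1,1),(1,-1),(-1,-1),(-1,1)]])
```

```text
[0.46843409 0.29439196 0.31999277] [[ 8.90555159e-01 -4.54875261e-01  7.67594866e-05]
 [-4.54875251e-01 -8.90555160e-01 -1.15017059e-04]
 [ 1.20676972e-04  6.75130449e-05 -9.99999990e-01]] [-0.04581194  0.27363745 -0.69457843  1.65400686  0.18169725  1.27979926
 -2.8175071 ]
0.056 [array([294.4, 154.3]), array([254.6, 154.3]), array([255.2, 192.9]), array([293.7, 192.9])]
0.005 [array([301.4, 140.3]), array([247.5, 140.3]), array([248.6, 192.6]), array([300.2, 192.6])]
0.12 [array([284.7, 175.3]), array([264.4, 175.3]), array([264.6, 194.9]), array([284.5, 194.9])]
```

View pics/w1c.png

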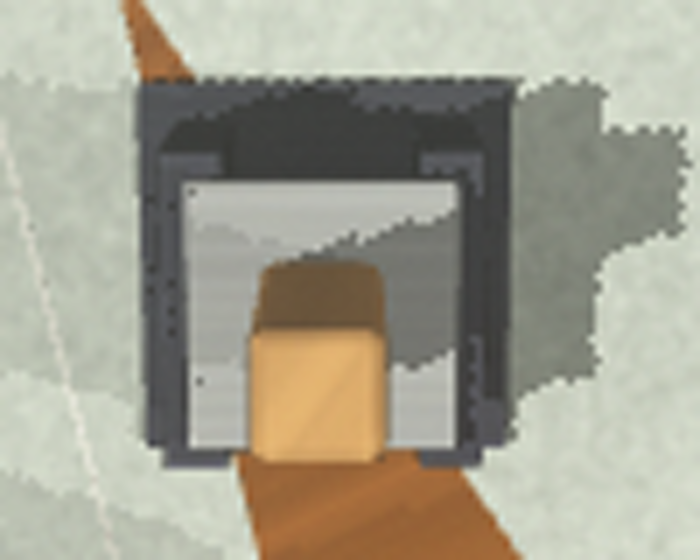

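The crop shows the dark cheeks running along image vertical, left and right of the plate. So the stand's x is along tool x (yaw −27°), and the centre comes to about (0.4685, 0.299). I'll grip with the jaws along roller x and the fingertips just above the guard plate.

Run:
```python
from h import *
c=np.array([.4685,.299,0]); R=down(np.radians(-27.06))
robot.move_ptp(c+[0,0,.22],R)
robot.move_linear(c+[0,0,.12],.12)
print(robot.move_linear(c+[0,0,.077],.05,threshold=8))
robot.gripper_to(.015)
s=robot.get_state(); print(s['opening'],s['ee_pos'],s['force'],s['qpos'],s['time'])
np.save("grip.npy",s['ee_pos'])
robot.move_linear(s['ee_pos']+[0,0,.12],.1)
robot.pause(.2); s=robot.get_state(); print(s['opening'],s['ee_pos'],s['force'],s['time'])
robot.move_linear(s['ee_pos']+[0,0,.12],.15)
cv2.imwrite("pics/w2.png",robot.grab_frame("wrist")[:,:,::-1])
cv2.imwrite("pics/s2.png",robot.grab_frame("side")[:,:,::-1])
```

```text
False
0.021985375571155503 [0.4685264  0.29900525 0.07701388] [ 0.89221213  0.41126609 -0.41604771] [-0.01047641  0.62057993 -0.79723495  1.88292955  0.56977122  0.88082421
 -1.56448056] 8.325
0.022162555425649516 [0.46838623 0.29898843 0.19666485] [ 0.66383635 -0.35448514 -3.03820151] 9.875
```

View pics/w2.png

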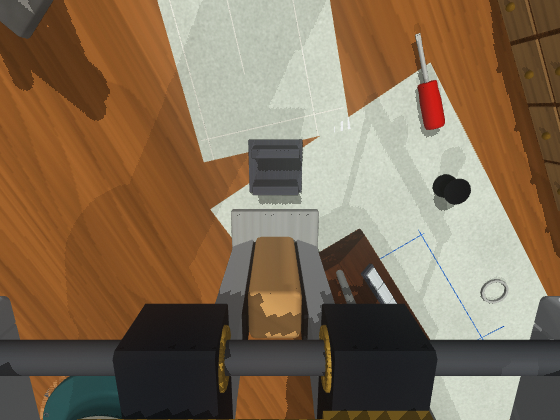

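Grip is good: opening is 22 mm, and the stand is seen empty at (275,167). Next I'll move to the approach at section 1 and feel for the strip.

```bash
cat >> h.py <<'E'
yd=3.2531; Rz=np.array([[np.cos(yd),-np.sin(yd),0],[np.sin(yd),np.cos(yd),0],[0,0,1]])
n=Rz@[-np.sin(np.radians(35)),0,np.cos(np.radians(35))]; yv=Rz@[0,1,0.]
M=np.array([.4921,.027,0])+Rz@[-.0355,0,.0472]
RT=np.column_stack([np.cross(yv,-n),yv,-n])
def pos(e,d): return M+e*yv+d*n
E
python3 - <<'E'
from h import *
a=pos(-.072,.25)
robot.move_ptp(a,RT); 
robot.move_linear(pos(-.072,.115),.12)
robot.pause(.3); s0=robot.get_state(); np.save("tare.npy",s0['force']); print(s0['force'],s0['ee_pos']-pos(-.072,.115))
cv2.imwrite("pics/s3.png",robot.grab_frame("side")[:,:,::-1])
cv2.imwrite("pics/w3.png",robot.grab_frame("wrist")[:,:,::-1])
print(robot.move_linear(pos(-.072,.073),.02,threshold=4))
s=robot.get_state(); print((s['ee_pos']-M)@n,(s['ee_pos']-M)@yv,(s['force']-s0['force'])@n,s['force']-s0['force'],s['time'],s['qpos'])
E
python3 -c "
import cv2,numpy as np
a=cv2.imread('pics/s3.png')[110:270,190:320];b=cv2.imread('pics/w3.png')[60:340,100:460]
a=cv2.resize(a,(390,480));b=cv2.resize(b,(400,480));cv2.imwrite('pics/m3.png',np.hstack([a,b]))"
```

```text
[ 0.73222165 -0.11610183 -2.88488232] [1.25540316e-04 8.31874077e-05 8.39939406e-05]
True
0.0806363158065072 -0.07198726775363891 6.356828349870071 [1.41123924 0.65895938 6.72688727] 15.1833 [ 0.04529474  0.85628124 -0.43035411  1.33557894  0.1858343   1.6133064
 -1.85784516]
```

View pics/m3.png

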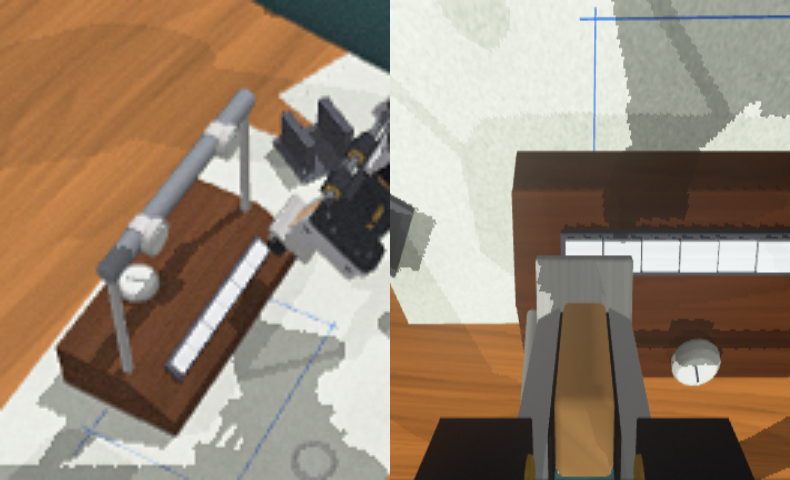

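Contact came at about 9.6 mm above the wood (bar about 5.6 mm), which is plausible. I'll check the strip's position across the slope against the wrist picture before pressing.

Run:
```python
from h import *
K,R,t=cam("wrist"); s=robot.get_state(); d=pos(-.072,.115)-s['ee_pos']; C=(K,R,t-R@d)
up=np.cross(yv,n); im=cv2.imread("pics/w3.png").astype(int).min(2)
print("up",up)
for e in (-.0283,0,.0283):
    P=M+(e-.014)*yv+.0096*n
    a=w2px(C,[P+.008*up,P,P-.008*up]); u=int(round(a[1,0])); col=im[150:260,u]; w=np.where(col>170)[0]+150
    print(e,a.round(1).tolist(),"white rows",w.min() if len(w) else None,w.max() if len(w) else None, col[40:75])
# section boundaries along row
v=int(round(w2px(C,M+.0096*n)[0,1])); print("row",v,[ (u) for u in range(240,540) if im[v,u]<170], w2px(C,[pos(k*.02833,.0096) for k in (-2,-1,0,1,2,3)]).round(1)[:,0])
```

```text
up [-0.8140647  -0.0911523   0.57357644]
-0.0283 [[311.0, 219.7], [311.3, 210.5], [311.6, 201.2]] white rows 202 208 [ 36  36  37  36  48  49  57  59  58  84 119 158 236 235 232 231 233 234
 237  92  87 101 116 127 125 125 127 126 127 127 126 127 127 125 126]
0 [[345.0, 219.7], [345.5, 210.5], [346.1, 201.2]] white rows 201 218 [ 40  34  34  34  49  47  70  85  90  83 162 236 235 234 232 231 234 235
 238 239 236 234 237 238 231 237 239 239 175  89  82  45  43  43  43]
0.0283 [[378.9, 219.7], [379.8, 210.5], [380.6, 201.2]] white rows 201 218 [ 37  37  32  31  45  45  69  57  57  82 134 229 237 236 234 233 234 235
 237 239 238 235 236 238 237 237 239 240 213  91  82  41  42  42  41]
row 210 [240, 241, 242, 243, 244, 245, 246, 247, 248, 249, 250, 251, 252, 253, 254, 255, 256, 257, 258, 259, 260, 261, 262, 263, 264, 265, 266, 267, 268, 269, 270, 271, 272, 273, 274, 275, 276, 277, 278, 279, 280, 281, 282, 283, 284, 285, 286, 287, 288, 289, 290, 291, 292, 293, 294, 295, 296, 297, 298, 299, 300, 301, 302, 303, 304, 305, 306, 307, 308, 309, 310, 311, 312, 313, 314, 315, 316, 317, 326, 360, 395, 429, 430, 464, 465, 466, 467, 468, 469, 470, 471, 472, 473, 474, 475, 476, 477, 478, 479, 480, 481, 482, 483, 484, 485, 486, 487, 488, 489, 490, 491, 492, 493, 494, 495, 496, 497, 498, 499, 500, 501, 502, 503, 504, 505, 506, 507, 508, 509, 510, 511, 512, 513, 514, 515, 516, 517, 518, 519, 520, 521, 522, 523, 524, 525, 526, 527, 528, 529, 530, 531, 532, 533, 534, 535, 536, 537, 538, 539] [293.9 328.2 362.5 396.7 431.  465.3]
```

The strip agrees with the prediction to about 1 mm. Now I'll press section 1 home in small steps.

Run:
```python
from h import *
t0=np.load("tare.npy"); d=.0806
for i in range(14):
    d-=.0005; robot.move_linear(pos(-.072,d),.02); s=robot.get_state(); f=s['force']-t0
    print(round(d,4),round((s['ee_pos']-M)@n,5),(f@n).round(1),(f@np.cross(yv,n)).round(1),(f@yv).round(1),s['opening'].round(4),round(s['time'],2))
    if f@n>21: break
```

```text
Traceback (most recent call last):
AttributeError: 'float' object has no attribute 'round'
```

```bash
cat >> h.py <<'E'
up=np.cross(yv,n); t0=np.load("tare.npy")
def rep(*a):
    s=robot.get_state(); f=s['force']-t0; p=s['ee_pos']-M
    print(*a,"d %.4f e %.4f | n %.1f up %.1f y %.1f | t %.2f"%(p@n,p@yv,f@n,f@up,f@yv,s['time'])); return f@n
E
python3 - <<'E'
from h import *
d=.0801; rep()
for i in range(14):
    d-=.0005; robot.move_linear(pos(-.072,d),.02)
    if rep(round(d,4))>21: break
E
```

```text
d 0.0805 e -0.0720 | n 9.2 up 1.9 y -0.6 | t 15.43
0.0796 d 0.0800 e -0.0720 | n 8.3 up 1.4 y 0.4 | t 15.68
0.0791 d 0.0795 e -0.0720 | n 9.0 up 2.1 y -0.9 | t 15.93
0.0786 d 0.0790 e -0.0720 | n 9.2 up 1.4 y -0.2 | t 16.18
0.0781 d 0.0785 e -0.0720 | n 8.7 up 2.6 y 0.2 | t 16.43
0.0776 d 0.0782 e -0.0720 | n 11.0 up 2.3 y 0.7 | t 16.68
0.0771 d 0.0781 e -0.0720 | n 14.7 up 3.3 y -0.4 | t 16.93
0.0766 d 0.0781 e -0.0720 | n 18.6 up 3.6 y 0.3 | t 17.18
0.0761 d 0.0780 e -0.0720 | n 21.8 up 5.7 y -0.4 | t 17.43
```

Section 1 is home at d≈0.078, and the command stiffness is about 7 N/mm. Now I'll roll along the strip with force feedback.

```bash
cat > roll.py <<'E'
from h import *
import sys
e,d,end,F=map(float,sys.argv[1:5]); step=np.sign(end-e)*.008
f=rep("start")
while abs(end-e)>.001:
    d=min(max(d+np.clip((f-F)/7000,-.0008,.0015),.0735),.082)
    e=e+step if abs(end-e)>.008 else end
    st=robot.move_linear(pos(e,d),.04,threshold=13)
    f=rep(round(e,3),round(d,4),st)
    if st or f>33 or f<8: break
E
python3 roll.py -.072 .0761 .074 21
```

```text
start d 0.0780 e -0.0720 | n 21.8 up 5.7 y -0.4 | t 17.43
-0.064 0.0762 False d 0.0781 e -0.0646 | n 20.8 up 3.7 y -2.9 | t 17.78
-0.056 0.0762 False d 0.0780 e -0.0559 | n 20.0 up 4.1 y 0.2 | t 18.13
-0.048 0.0761 False d 0.0780 e -0.0479 | n 22.0 up 3.0 y 0.6 | t 18.48
-0.04 0.0762 False d 0.0780 e -0.0398 | n 20.8 up 3.0 y 0.5 | t 18.83
-0.032 0.0762 False d 0.0781 e -0.0322 | n 21.3 up 2.6 y -1.1 | t 19.18
-0.024 0.0762 False d 0.0780 e -0.0238 | n 20.8 up 2.4 y 0.3 | t 19.53
-0.016 0.0762 False d 0.0781 e -0.0158 | n 21.0 up 2.4 y 0.3 | t 19.88
-0.008 0.0762 False d 0.0781 e -0.0085 | n 21.0 up 2.3 y -1.2 | t 20.23
0.0 0.0762 False d 0.0780 e 0.0001 | n 19.9 up 2.1 y 0.3 | t 20.58
0.008 0.076 False d 0.0780 e 0.0081 | n 21.7 up 2.2 y 0.6 | t 20.93
0.016 0.0761 False d 0.0780 e 0.0162 | n 20.9 up 2.0 y 0.6 | t 21.28
0.024 0.0761 False d 0.0781 e 0.0237 | n 20.5 up 1.2 y -2.9 | t 21.63
0.032 0.076 False d 0.0780 e 0.0321 | n 20.3 up 2.1 y -0.3 | t 21.98
0.04 0.0759 False d 0.0780 e 0.0402 | n 21.9 up 2.8 y 0.8 | t 22.33
0.048 0.0761 False d 0.0780 e 0.0475 | n 21.0 up 1.6 y -2.0 | t 22.68
0.056 0.0761 False d 0.0780 e 0.0560 | n 21.5 up 0.6 y 0.3 | t 23.03
0.064 0.0761 False d 0.0780 e 0.0641 | n 20.4 up 1.0 y -0.6 | t 23.38
0.072 0.0761 False d 0.0779 e 0.0722 | n 19.9 up 1.2 y -0.0 | t 23.73
0.074 0.0759 False d 0.0780 e 0.0740 | n 21.8 up 0.6 y 0.1 | t 23.98
```

All sections read the same depth under a steady ~21 N, with a step-up bump at each section boundary. I'll lift off along the normal and look at the strip.

Run:
```python
from h import *
robot.move_linear(pos(.074,.2),.12)
s=robot.get_state()
im=robot.grab_frame("side")
w=robot.grab_frame("wrist")
a=cv2.resize(im[140:260,200:300],(500,600),interpolation=cv2.INTER_CUBIC)
b=cv2.resize(w[120:280,60:360],(300,160))
o=np.zeros((600,800,3),np.uint8); o[:,:500]=a; o[:160,500:]=b; cv2.imwrite("pics/m4.png",o[:,:,::-1]); print(s['opening'],s['time'],s['force'])
```

```text
0.02212603926465775 25.1667 [-0.02505314  0.13177613 -3.02050107]
```

View pics/m4.png

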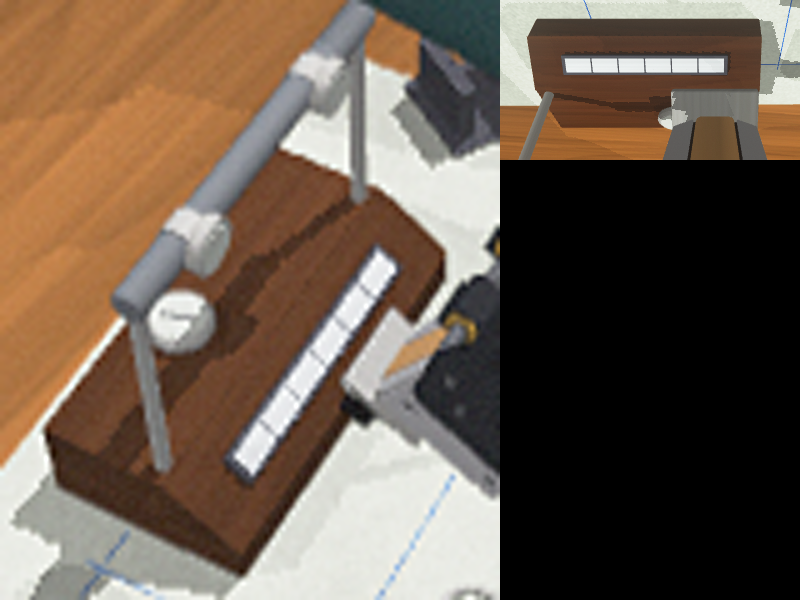

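The side crop shows all six sections in one straight line, and the wrist inset agrees. Next I'll return the roller to the stored grip pose.

Run:
```python
from h import *
g=np.load("grip.npy"); R=down(np.radians(-27.06))
robot.move_linear(pos(.074,.25),.15)
robot.move_ptp(pos(-.072,.26),RT)
robot.move_ptp(g+[0,0,.2],R)
robot.move_linear(g+[0,0,.075],.15)
robot.pause(.2)
s=robot.get_state(); print(s['ee_pos']-g,s['force'],s['qpos'])
print(robot.move_linear(g+[0,0,.012],.05,threshold=6),robot.get_state()['ee_pos'][2]-g[2])
print(robot.move_linear(g+[0,0,-.001],.015,threshold=4))
s=robot.get_state(); print(s['ee_pos']-g,s['force'],s['time'])
```

```text
Traceback (most recent call last):
rig.PlanningError: the arm cannot follow that straight line within its joint ranges
```

Run:
```python
from h import *
g=np.load("grip.npy"); R=down(np.radians(-27.06))
robot.move_ptp(pos(-.072,.24),RT)
robot.move_ptp(g+[0,0,.2],R)
robot.move_linear(g+[0,0,.075],.15)
robot.pause(.2)
s=robot.get_state(); print(s['ee_pos']-g,s['force'],s['qpos'])
print(robot.move_linear(g+[0,0,.012],.05,threshold=6),robot.get_state()['ee_pos'][2]-g[2])
print(robot.move_linear(g+[0,0,-.001],.015,threshold=4))
s=robot.get_state(); print(s['ee_pos']-g,s['force'],s['time'])
```

```text
[0.00030383 0.00015753 0.07570043] [ 0.45026618  0.70333869 -1.87838585] [-0.09136152  0.45665039 -0.67244221  1.83821605  0.34154825  0.96347076
 -1.38406546]
False 0.01229162454085067
True
[-1.12704022e-04 -5.49370016e-05 -3.85723985e-05] [-1.1144389  -1.36581815  8.15696023] 30.2917
```

Contact came at the original height, within 0.04 mm. I'll release, back off and look.

Run:
```python
from h import *
g=np.load("grip.npy")
robot.move_linear(g+[0,0,.0003],.02)
robot.gripper_to(.09); print(robot.get_state()['force'])
robot.move_linear(g+[0,0,.2],.15)
robot.pause(.3); s=robot.get_state(); print(s['force'],s['opening'],s['time'])
w=robot.grab_frame("wrist"); im=robot.grab_frame("side")
C=cam("wrist"); c=np.array([.4685,.299,0]); X,Y=s['tool_rot'][:,0],s['tool_rot'][:,1]
print([w2px(C,c+.025*a*X+.025*b*Y+[0,0,.056])[0].round(0) for a,b in [(1,1),(1,-1),(-1,-1),(-1,1)]])
b=w[:300]; a=cv2.resize(im[110:190,250:330],(240,240))
o=np.zeros((420,800,3),np.uint8); o[:,:560]=w; o[:240,560:]=a; cv2.imwrite("pics/m5.png",o[:,:,::-1])
```

```text
[ 0.52212187 -0.75838844 -0.06943767]
[ 0.48857258 -0.56524265 -0.09749139] 0.09010075976096901 33.4583
[array([297., 159.]), array([253., 159.]), array([254., 202.]), array([296., 202.])]
```

View pics/m5.png

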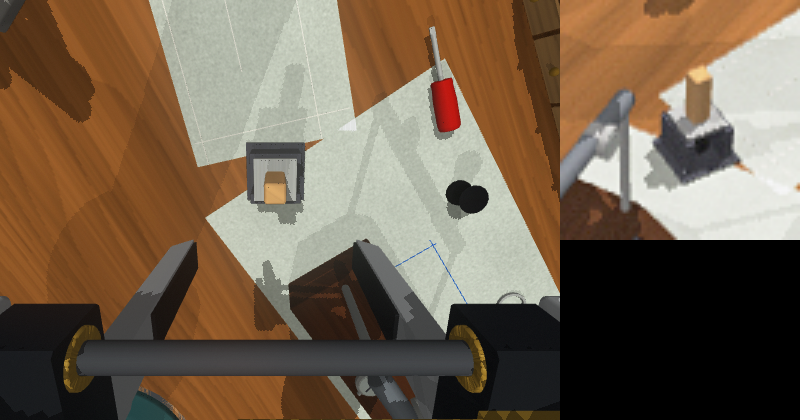

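The roller stands upright in its stand: the plate spans about (253–297, 159–202) as predicted, the handle top is at (275,193), and the arm is clear. Handing in.

```bash
python3 -c "
from rig import robot
robot.sign_off()"
```

```text
the job is handed in; nothing more can be done
```

I rolled the whole strip home and put the roller back in its stand. The job was handed in at about 33.5 s of the 72 s allowed; no verdict is reported.

- **Rolling:** I gripped the roller with the fingertips just above its guard plate and felt for the strip at section 1, where the bar stands about 5.6 mm out of the wood. I then rolled 146 mm (about 8 rad) square to the slope. The force readings between steps were 20–22 N. I did not record peaks within a step, but the stop set at a 13 N change never tripped.
- **Sections:** The depth stayed constant at 78.0 ± 0.1 mm over all six sections, and the pictures afterwards show them in one even line. I could not read the section joints directly. The travel I measured on section 1 was about 2.5–3 mm from first touch, slightly under the nominal 3.5 mm. It then met a hard stop, so I take it as fully home.
- **Return:** The roller seated within 0.04 mm of its original height. The last picture shows it upright in the stand with the gripper open and clear. The driver and loupe look undisturbed. I did not re-check the other bystanders one by one, but the arm went near none of them.
- **Disagreements:** The top and wrist views of the stand differed by about 4 mm; I used the wrist view and the grip confirmed it. One straight-line retreat was refused by the planner without moving, and I used a joint-space move instead.

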